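# Lay out the print-head service kit

### The arm

A 7-joint arm with a two-finger parallel gripper is mounted at the origin on the work surface. World frame = base frame: x ahead of the robot, y to its left, z up, the work surface at z = 0. Lengths are in m, angles in rad, forces in N, time in s.
With the tool pointing down it reaches from about 0.4 to 0.85 m from the base axis. Payload 6.9 kg.
Tool frame: the origin (TCP) lies between the finger pads; the fingertips stand env.tip_extent ahead of it and the grasp point (between the pads) is the TCP (env.tip_extent is the distance from the TCP to the fingertips, in m); z points along the fingers, y is the line along which they close (so a half turn about z gives the same grasp; the last joint's range is limited). The gripper opens to 85 mm and grips with 20 to 120 N. Pads are 22 mm wide; open, the fingers measure 114 mm over their backs; the gripper's body (76 mm by 85 mm) begins 54 mm behind the grasp point. The pads swing forward as they close: fully open they stand 13 mm farther back than shut.
Start: joints at [-1.042, 0.507, -0.238, 1.5, 0.126, 1.149, -0.155], TCP at [0.257, 0.57, 0.25] pointing down, gripper open.
Joint ranges: [-3.08, 3.08], [-0.24, 2.05], [-1.43, 1.35], [0, 2.5], [-1.52, 4.66], [0.17, 1.96], [-2.89, 2.89]. Speed limits (rad/s): [2.39, 2.39, 3.14, 3.14, 3.14, 3.14, 3.14].

### API

Orientations are given as a unit quaternion [x, y, z, w].
In Python, from station import readout, viewer, env gives the robot as it stands.
- The arm moves only by the tool drive_tool, never from a script. Its argument "moves" is a list of rows, each an object with "xyz": the shift along the tool's x, y, z in m, a list of three; "yaw": the turn about the tool's z in degrees; "gripper": the opening, from 0 (shut) to 1 (fully open). In form: [{"xyz": [x, y, z], "yaw": yaw, "gripper": gripper}, ...]. A call has 1 to 8 rows; each row shifts and turns the commanded pose from where the row before left it, along the tool's axes as they then stand; what a row does not reach is not made up. A row lasts 1/12 s, in which the tool goes at most 41.7 mm and 7.16 degrees, less where a joint would pass 70% of its speed; a pose out of reach is approached as far as the arm can. A call is refused whole if a number of a shift passes 0.0417 or a number of a turn 7.16, either way. A call with a gripper value outside its range is refused whole. The fingers move at their own pace and stop on an object; "grip_force" is the grip in N (left out, the last holds). Time passes only in rows, so rows that do not move let the fingers close. It gives the time, the measured TCP pose, the force, the opening and the grip force at its end, in the units of the state.
- readout.get_state(): the state, without advancing time (a new reading comes with each control period).
- viewer.capture(name): name is "scene" or "top"; returns (picture, depth): 420x560x3 uint8, red, green, blue; 420x560 float32, m along the optical axis (not along the pixel's ray), 0 where there is no reading.
- viewer.camera_params(name): a dict with "fx", "fy", "cx", "cy" (pixels), "R" (3x3) and "t" (3): a world point X has camera coordinates R X + t. Camera axes: x right, y down, z forward; pixel columns grow to the right and rows downward; lengths in m; the calibration is good to about 2 mm. A picture is of the moment at which its call begins. camera_params takes no time and is no camera call.
- env.hand_in(): hands the job in; it is judged then, once.
The state is a dict: "time": time; "joint_pos": joint angles; "qd": joint speeds; "joint_torque": joint torques, N m; "eef_pos": TCP position; "tcp_rot": TCP orientation; "force": force on the tool from outside, world axes, zero at the start; "wrist_torque": the same for the moment, N m; "opening": opening from 0.0 (shut) to 1.0 (fully open); "finger_force": force on a finger pad.
Only numpy, scipy, OpenCV 4.12 (cv2) and the standard library are available. Lean on these libraries where they do the work, as an engineer would, in place of code of your own. Each camera call takes 0.05 s, during which the arm holds its last target. There are 200 camera calls.

### The job

Lay out the parts for servicing the print head on the blue mat: stand the finned aluminium heat sink centred on the round yellow pad and set the black fan squarely on top of it, put the red-lidded tin midway between the print head and the yellow pad, and stand the green-capped jar straight behind the print head (on the side opposite its orange front), leaving a gap of 3 cm between the two. Everything stands upright, and the yellow and black glue stick stays where it is.

Things in the scene. Friction and masses are not known exactly. Their poses are not given: they have to be found in the camera images.
- mat: Blue cutting mat with a light grid, 300 (x) by 420 (y) mm, fixed, only 1 mm thick (things on it stand at the height of the bench). Origin at its centre, which lies exactly midway between the print head and the yellow pad: these stand on its y axis, one 130 mm to each side of the centre, and which is on which side changes. The mat is turned by up to 15 degrees.
- toolhead: 3D-printer print head, fixed: grey block with orange front cover on a black cradle 60 by 60 mm (x, y; its widest part); 70 mm tall with the brass inlet on top. Origin: centre of its underside. The orange front faces its own -x (towards the robot, turned up to 25 degrees), so its own +x points straight behind it. At a 30 mm gap the jar's axis lies 85 mm behind the origin.
- pad: Round yellow pad, 80 mm in diameter, 3 mm thick, fixed. Origin at the centre of its underside.
- heatsink: Loose finned aluminium heat sink, 40 by 40 mm and 32 mm tall, fins up (their edges form a flat top); about 90 g. Origin at the centre of its underside, x and y square to its sides, any yaw. May be gripped across either pair of sides.
- fan: Loose black square cooling fan with a white hub, 40 by 40 mm and 20 mm tall, lying flat; about 50 g. Origin at the centre of its underside, x and y square to its sides, any yaw. Any of its four quarter turns will do on the heat sink, so long as the sides line up.
- tin: Loose round steel tin of nozzles with a red lid (white disc in the middle of the lid), 58 mm in diameter, 26 mm tall; about 80 g. Origin at the centre of its underside.
- jar: Loose white plastic jar with a green cap, 50 mm in diameter, 60 mm tall; about 110 g. Origin at the centre of its underside.
- glue: Bystander: upright glue stick, yellow with a black cap, 30 mm in diameter, 95 mm tall, loose. Origin at the centre of its underside. Not to be moved.
Things that resemble listed ones, but are neither listed nor needed, are in the scene too. What is shaped like the toolhead but purple is not meant.

How it is judged:
At the end, for the whole second after the job is handed in: Heat sink on the pad, centred within 12 mm; fan on top of it, centred within 8 mm, square within 11 degrees; tin on the mat within 13 mm of the midpoint of print head and pad; jar 30 mm (+-13) behind the print head, in line within 13 mm; all four upright, at rest (horizontal distance between heatsink and pad below 0.012 m and z of heatsink in the frame of pad between 0.0005 and 0.006 m and horizontal distance between fan and heatsink below 0.008 m and z of fan in the frame of heatsink between 0.029 and 0.035 m and (angle between the x axis of fan and the x axis of heatsink, either way round below 0.2 rad or angle between the x axis of fan and the y axis of heatsink, either way round below 0.2 rad) and horizontal distance between tin and mat below 0.013 m and height (world z) of each of tin, jar below 0.005 m and x of jar in the frame of toolhead between 0.072 and 0.098 m and y of jar in the frame of toolhead between -0.013 and 0.013 m and angle between each of heatsink, fan, tin, jar's own z axis and vertical below 0.1 rad and linear speed of each of heatsink, fan, tin, jar below 0.01 m/s and angular speed of each of heatsink, fan, tin, jar below 0.1 rad/s); the robot touches nothing.
It fails at once if the glue stick is shoved (more than 15 mm) or knocked over (distance of glue from where it was at the start of the episode above 0.015 m or angle between glue's own z axis and vertical above 0.5 rad).
It also fails if it takes over 96 s, if anything falls off the work surface, if the arm or the gripper's body presses on something with over 40 N, if the wrist force passes 120 N, or if a joint passes its speed limit or range.

## Working session

There is one attempt and no reset: what is moved stays moved. The work goes in short steps, Python scripts to look and compute and a tool call to move; the robot and the scene stay as the last step left them, time stands still between calls to the robot, and variables do not carry over. Pictures are saved under pics/ and viewed, at most 14 in all, crops included, and the job is handed in when it is done.

Besides the shell and the picture viewer there is one more tool, called after "Call:" as name(argument=value, ...), one argument or row to a line, values as JSON. drive_tool: Moves the arm, as the interface text tells. Its arguments: {"type":"object","properties":{"moves":{"type":"array"},"grip_force":{"type":"number"}},"required":["moves"]}

```bash
mkdir -p pics
python3 - <<'E'
from station import readout, viewer, env
import cv2, numpy as np
s=readout.get_state(); print({k:np.round(v,3).tolist() for k,v in s.items()}, env.tip_extent)
for n in("top","scene"):
    p,d=viewer.capture(n); cv2.imwrite(f"pics/{n}0.png",p[:,:,::-1]); np.savez(f"{n}0.npz",p=p,d=d)
    c=viewer.camera_params(n); print(n,c)
E
```

```text
{'time': 0.0, 'joint_pos': [-1.042, 0.508, -0.238, 1.501, 0.126, 1.149, -0.155], 'qd': [0.001, 0.002, -0.0, -0.001, -0.001, 0.001, 0.001], 'joint_torque': [0.0, -62.06, -2.186, -24.964, 0.013, 0.012, 0.0], 'eef_pos': [0.257, 0.569, 0.249], 'tcp_rot': [0.21, 0.978, -0.001, -0.0], 'force': [0.24, 0.496, 0.313], 'wrist_torque': [-0.014, -0.004, -0.036], 'finger_force': 0.0, 'opening': 1.0} 0.019
top {'fx': 533.665998221763, 'fy': 533.665998221763, 'cx': 283.28310241896787, 'cy': 206.97129467057422, 'R': array([[ 0.01721328, -0.99955393, -0.02440587],
       [-0.99140764, -0.01389714, -0.13006829],
       [ 0.1296711 ,  0.02643506, -0.99120462]]), 't': array([0.00420331, 0.56214003, 1.16324505])}
scene {'fx': 431.09569154953124, 'fy': 431.09569154953124, 'cx': 274.7653569542303, 'cy': 210.02880124706476, 'R': array([[ 0.505569  ,  0.86276338, -0.00627172],
       [ 0.64264912, -0.38141496, -0.66447327],
       [-0.57567534,  0.33190657, -0.74728571]]), 't': array([-0.2904238 , -0.31760133,  1.4268606 ])}
```

View pics/top0.png

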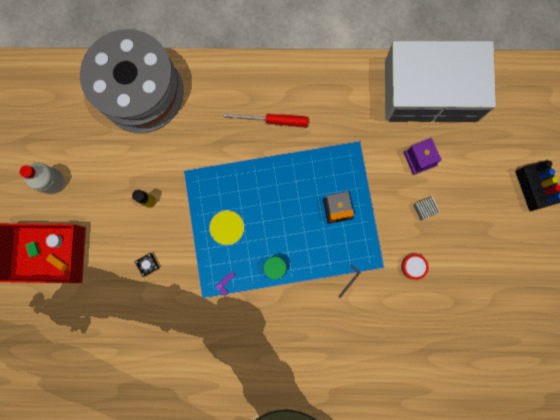

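View pics/scene0.png

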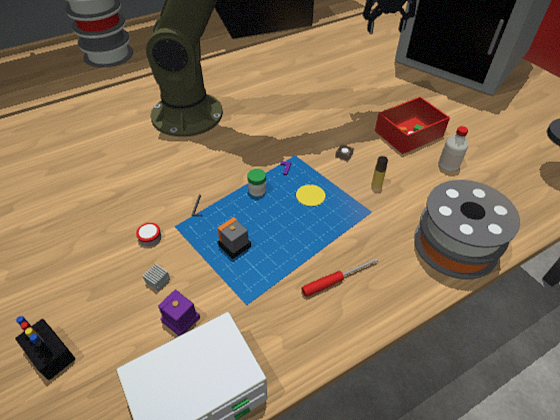

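The top picture shows:
- The pad at (227,227), the grey and orange print head at (339,207) and the purple decoy at (423,156).
- The jar at (275,268), the fan at (147,265), the tin at (415,266), the heat sink at (427,208) and the glue stick at (144,198).
- A bottle at (40,178) and some small things in the red box.

The scene view agrees. Next I'll confirm the identities in an enlarged mosaic and measure.

```bash
cat > h.py <<'E'
import numpy as np, cv2
from station import readout, viewer, env
def cloud(n,d):
    c=viewer.camera_params(n); v,u=np.mgrid[:d.shape[0],:d.shape[1]]
    P=np.stack([(u-c["cx"])/c["fx"]*d,(v-c["cy"])/c["fy"]*d,d],-1)
    return (P-c["t"])@c["R"]
def top_of(P,u,v,r,zlo=.008,band=.006,ztop=None):
    "points near the top of the thing in a window -> centre, size, angle, z"
    w=P[v-r:v+r+1,u-r:u+r+1].reshape(-1,3); w=w[w[:,2]>zlo]
    zt=np.percentile(w[:,2],90) if ztop is None else ztop
    t=w[abs(w[:,2]-zt)<band]
    (cx,cy),sz,a=cv2.minAreaRect((t[:,:2]*1000).astype(np.float32))
    return np.round([cx,cy],1),np.round(sz,1),round(a,1),round(zt*1000,1),len(t)
E
python3 - <<'E'
from h import *
z=np.load("top0.npz"); p,P=z["p"],cloud("top",z["d"])
for k,(u,v,r) in dict(jar=(275,268,18),fan=(147,265,18),tin=(415,266,20),sink=(427,208,18),head=(339,207,22),glue=(144,198,14)).items(): print(k,*top_of(P,u,v,r))
hsv=cv2.cvtColor(p,cv2.COLOR_RGB2HSV)
m=cv2.inRange(hsv,(22,150,120),(35,255,255)); m[:,:190]=0;m[:,265:]=0
q=P[m>0]; print("pad",cv2.minEnclosingCircle((q[:,:2]*1000).astype(np.float32)),q.mean(0))
m=cv2.inRange(hsv,(95,120,50),(115,255,255)); m=cv2.morphologyEx(m,cv2.MORPH_OPEN,np.ones((3,3)));n,l,s,_=cv2.connectedComponentsWithStats(m); m=(l==1+s[1:,4].argmax())
print("mat",cv2.minAreaRect((P[m][:,:2]*1000).astype(np.float32)))
T=[]
for u,v in((147,265),(415,266),(427,208),(339,207),(275,268),(423,156)):
    T.append(cv2.resize(p[v-28:v+28,u-28:u+28],(260,260),interpolation=cv2.INTER_CUBIC))
cv2.imwrite("pics/mos.png",np.vstack([np.hstack(T[:3]),np.hstack(T[3:])])[:,:,::-1])
E
```

```text
jar [427.2  29.2] [47.6 45.9] 1.1 63.1 364
fan [430.2 322.6] [40.6 41.4] 30.4 21.7 195
tin [ 436.4 -282.9] [55.3 56.5] 1.0 29.3 488
sink [ 567.3 -310.5] [39.1 42.1] 24.1 34.0 226
head [ 565.4 -111.4] [55.7 49.7] 11.7 69.0 527
glue [577.6 326. ] [25.9 25.1] 30.1 96.6 116
pad ((474.1330261230469, 77.76405334472656), 117.90013885498047) [0.51708416 0.14357966 0.01003767]
mat ((541.34912109375, 16.588058471679688), (298.73797607421875, 419.6021728515625), 10.390660285949707)
```

View pics/mos.png

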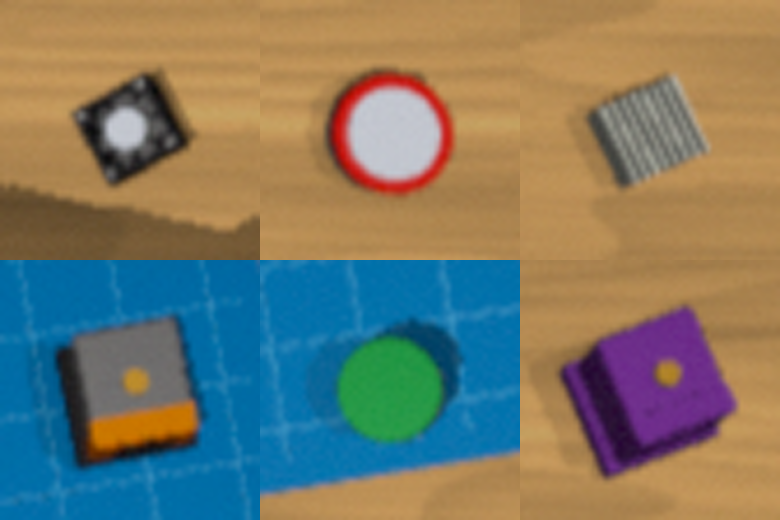

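The mosaic confirms all six. The fan has a white hub, the tin a red rim and white disc, the heat sink its fins. The grey print head has its orange front at the bottom of the crop, and the jar has a green cap. The purple decoy is excluded. First I turn and lower the tool while a helper script plans the moves.

Call:
drive_tool(
  moves=[
    {"xyz": [0,0,0.016],"yaw": -7.1,"gripper": 1},
    {"xyz": [0,0,0.016],"yaw": -7.1,"gripper": 1},
    {"xyz": [0,0,0.016],"yaw": -7.1,"gripper": 1},
    {"xyz": [0,0,0.016],"yaw": -7.1,"gripper": 1},
    {"xyz": [0,0,0.016],"yaw": -7.1,"gripper": 1},
  ],
)

```text
time: 0.52
eef_pos: [0.2569, 0.5694, 0.1692]
tcp_rot: [-0.101, 0.995, -0.0, -0.0]
force: [0.2, 0.1, -1.0]
opening: 0.999
finger_force: 0.0
```

```bash
cat >> h.py <<'E'
import math,sys
def plan(x,y,z,psi,step=.036):
    "remaining shift in tool axes and turn, psi = world angle of tool y (deg, mod 180)"
    s=readout.get_state(); q=s["tcp_rot"]; p=math.degrees(2*math.atan2(q[1],q[0]))-90
    a=math.radians(p); d=np.array([x,y,z])-s["eef_pos"]
    t=np.array([-math.sin(a)*d[0]+math.cos(a)*d[1],math.cos(a)*d[0]+math.sin(a)*d[1],-d[2]])
    n=max(1,math.ceil(np.linalg.norm(t)/step)); w=(p-psi+90)%180-90
    print("t%.1f"%s["time"],"psi %.1f"%p,"at",np.round(s["eef_pos"],4),"shift",np.round(t,4),"rows",n,"each",np.round(t/n,4),"yaw %.1f"%w,"open %.2f F"%s["opening"],np.round(s["force"],1))
if __name__=="__main__": plan(*map(float,sys.argv[1:5]))
E
python3 h.py .427 .029 .15 101.4
python3 - <<'E'
from h import *
z=np.load("top0.npz"); P=cloud("top",z["d"])
for zt in (.062,.066,.070): print(*top_of(P,339,207,26,ztop=zt,band=.002))
print(*top_of(P,339,207,30,ztop=.04,band=.035))
z=np.load("scene0.npz"); P=cloud("scene",z["d"])
print(*top_of(P,234,236,20,band=.004),*top_of(P,234,236,22,ztop=.04,band=.035))
E
```

```text
t0.5 psi 101.6 at [0.2569 0.5694 0.1692] shift [-0.0583 -0.5635  0.0192] rows 16 each [-0.0036 -0.0352  0.0012] yaw 0.2 open 1.00 F [ 0.2  0.1 -1. ]
[ 565.7 -111.6] [55.9 50.2] 11.6 62.0 98
[ 565.5 -111.6] [55.6 49.7] 11.3 66.0 354
[ 564.8 -110.5] [53.7 47. ] 11.6 70.0 114
[ 563.7 -104.9] [63.2 70.3] 15.6 40.0 756
[ 565.9 -111.5] [56.5 50. ] 12.6 66.9 375 [ 565.7 -112.4] [61.5 58.7] 11.7 40.0 869
```

Call:
drive_tool(
  moves=[
    {"xyz": [-0.015,-0.034,0.001],"yaw": 0,"gripper": 1},
    {"xyz": [-0.015,-0.034,0.001],"yaw": 0,"gripper": 1},
    {"xyz": [-0.015,-0.034,0.001],"yaw": 0,"gripper": 1},
    {"xyz": [-0.015,-0.034,0.001],"yaw": 0,"gripper": 1},
    {"xyz": [0,-0.036,0.001],"yaw": 0,"gripper": 1},
    {"xyz": [0,-0.036,0.001],"yaw": 0,"gripper": 1},
    {"xyz": [0,-0.036,0.001],"yaw": 0,"gripper": 1},
    {"xyz": [0,-0.036,0.001],"yaw": 0,"gripper": 1},
  ],
)

```text
time: 1.18
eef_pos: [0.3703, 0.3048, 0.162]
tcp_rot: [-0.098, 0.995, -0.0, -0.0]
force: [1.5, 0.0, 0.1]
opening: 0.999
finger_force: 0.0
```

Call:
drive_tool(
  moves=[
    {"xyz": [0,-0.036,0.001],"yaw": 0,"gripper": 1},
    {"xyz": [0,-0.036,0.001],"yaw": 0,"gripper": 1},
    {"xyz": [0,-0.036,0.001],"yaw": 0,"gripper": 1},
    {"xyz": [0,-0.036,0.001],"yaw": 0,"gripper": 1},
    {"xyz": [0,-0.036,0.001],"yaw": 0,"gripper": 1},
    {"xyz": [0,-0.036,0.001],"yaw": 0,"gripper": 1},
    {"xyz": [0,-0.036,0.001],"yaw": 0,"gripper": 1},
    {"xyz": [0,0,0],"yaw": 0,"gripper": 1},
  ],
)

```text
time: 1.85
eef_pos: [0.4198, 0.0521, 0.1547]
tcp_rot: [-0.093, 0.996, -0.002, -0.001]
force: [0.6, -0.4, -0.1]
opening: 1.001
finger_force: 0.0
```

```bash
python3 h.py .427 .029 .035 101.6
```

```text
t1.9 psi 100.7 at [0.4198 0.0521 0.1547] shift [-0.0028 -0.024   0.1197] rows 4 each [-0.0007 -0.006   0.0299] yaw -0.9 open 1.00 F [ 0.6 -0.4 -0.1]
```

Call:
drive_tool(
  moves=[
    {"xyz": [-0.003,-0.024,0.02],"yaw": -0.9,"gripper": 1},
    {"xyz": [0,0,0.025],"yaw": 0,"gripper": 1},
    {"xyz": [0,0,0.025],"yaw": 0,"gripper": 1},
    {"xyz": [0,0,0.025],"yaw": 0,"gripper": 1},
    {"xyz": [0,0,0.022],"yaw": 0,"gripper": 1},
    {"xyz": [0,0,0],"yaw": 0,"gripper": 1},
  ],
)

```text
time: 2.35
eef_pos: [0.4251, 0.0366, 0.0353]
tcp_rot: [-0.106, 0.994, 0.0, -0.003]
force: [0.4, 0.2, -0.6]
opening: 1.005
finger_force: 0.0
```

```bash
python3 h.py .427 .029 .035 101.6
```

```text
t2.4 psi 102.1 at [0.4251 0.0366 0.0353] shift [-0.0003 -0.0078  0.0003] rows 1 each [-0.0003 -0.0078  0.0003] yaw 0.5 open 1.00 F [ 0.4  0.2 -0.6]
```

Call:
drive_tool(
  moves=[
    {"xyz": [0,-0.008,0],"yaw": -0.5,"gripper": 1},
    {"xyz": [0,0,0],"yaw": 0,"gripper": 0.5},
    {"xyz": [0,0,0],"yaw": 0,"gripper": 0.3},
    {"xyz": [0,0,0],"yaw": 0,"gripper": 0.3},
    {"xyz": [0,0,0],"yaw": 0,"gripper": 0.3},
    {"xyz": [0,0,0],"yaw": 0,"gripper": 0.3},
    {"xyz": [0,0,0],"yaw": 0,"gripper": 0.3},
  ],
  grip_force=40,
)

```text
time: 2.93
eef_pos: [0.4294, 0.0287, 0.0396]
tcp_rot: [-0.11, 0.994, -0.0, 0.001]
force: [-0.3, -1.4, 7.1]
opening: 0.578
finger_force: 40.3
```

```bash
python3 h.py .427 .029 .035 101.6
```

```text
t2.9 psi 102.6 at [0.4294 0.0287 0.0396] shift [0.0023 0.0008 0.0046] rows 1 each [0.0023 0.0008 0.0046] yaw 1.0 open 0.58 F [-0.3 -1.4  7.1]
```

Call:
drive_tool(
  moves=[
    {"xyz": [0,0,-0.02],"yaw": 0,"gripper": 0.3},
    {"xyz": [0,0,-0.03],"yaw": 0,"gripper": 0.3},
    {"xyz": [0,0,-0.035],"yaw": 0,"gripper": 0.3},
    {"xyz": [0,0,-0.035],"yaw": 0,"gripper": 0.3},
    {"xyz": [0,0,0],"yaw": 0,"gripper": 0.3},
  ],
)

```text
time: 3.35
eef_pos: [0.4313, 0.0294, 0.1643]
tcp_rot: [-0.11, 0.994, -0.0, 0.005]
force: [0.4, -0.7, -1.6]
opening: 0.574
finger_force: 41.9
```

```bash
python3 h.py .6485 -.0943 .155 101.6
```

```text
t3.4 psi 102.6 at [0.4313 0.0294 0.1643] shift [-0.1849 -0.1682  0.0093] rows 7 each [-0.0264 -0.024   0.0013] yaw 1.0 open 0.57 F [ 0.4 -0.7 -1.6]
```

Call:
drive_tool(
  moves=[
    {"xyz": [-0.023,-0.021,0],"yaw": 1,"gripper": 0.3},
    {"xyz": [-0.023,-0.021,0],"yaw": 0,"gripper": 0.3},
    {"xyz": [-0.023,-0.021,0],"yaw": 0,"gripper": 0.3},
    {"xyz": [-0.023,-0.021,0],"yaw": 0,"gripper": 0.3},
    {"xyz": [-0.023,-0.021,0],"yaw": 0,"gripper": 0.3},
    {"xyz": [-0.023,-0.021,0],"yaw": 0,"gripper": 0.3},
    {"xyz": [-0.023,-0.021,0],"yaw": 0,"gripper": 0.3},
    {"xyz": [-0.023,-0.021,0],"yaw": 0,"gripper": 0.3},
  ],
)

```text
time: 4.02
eef_pos: [0.6438, -0.0993, 0.1588]
tcp_rot: [-0.101, 0.995, -0.0, 0.0]
force: [0.2, 0.8, -1.6]
opening: 0.579
finger_force: 41.9
```

Call:
drive_tool(
  moves=[
    {"xyz": [0,0,0],"yaw": 0,"gripper": 0.3},
    {"xyz": [0,0,0],"yaw": 0,"gripper": 0.3},
  ],
)

```text
time: 4.18
eef_pos: [0.6434, -0.0995, 0.1578]
tcp_rot: [-0.1, 0.995, 0.0, -0.0]
force: [-0.5, 0.9, -0.6]
opening: 0.575
finger_force: 42.0
```

```bash
python3 h.py .6485 -.0943 .041 101.6
```

```text
t4.2 psi 101.5 at [ 0.6434 -0.0995  0.1578] shift [-0.006   0.0041  0.1168] rows 4 each [-0.0015  0.001   0.0292] yaw -0.1 open 0.57 F [-0.5  0.9 -0.6]
```

Call:
drive_tool(
  moves=[
    {"xyz": [-0.006,0.004,0.02],"yaw": 0,"gripper": 0.3},
    {"xyz": [0,0,0.03],"yaw": 0,"gripper": 0.3},
    {"xyz": [0,0,0.03],"yaw": 0,"gripper": 0.3},
    {"xyz": [0,0,0.02],"yaw": 0,"gripper": 0.3},
    {"xyz": [0,0,0.01],"yaw": 0,"gripper": 0.3},
    {"xyz": [0,0,0.005],"yaw": 0,"gripper": 0.3},
    {"xyz": [0,0,0],"yaw": 0,"gripper": 0.3},
    {"xyz": [0,0,0],"yaw": 0,"gripper": 0.3},
  ],
)

```text
time: 4.85
eef_pos: [0.6486, -0.0929, 0.0446]
tcp_rot: [-0.101, 0.995, -0.0, 0.001]
force: [0.2, 0.5, -1.2]
opening: 0.578
finger_force: 42.0
```

```bash
python3 h.py .6485 -.0943 .041 101.6
```

```text
t4.8 psi 101.6 at [ 0.6486 -0.0929  0.0446] shift [ 0.0004 -0.0014  0.0036] rows 1 each [ 0.0004 -0.0014  0.0036] yaw 0.0 open 0.58 F [ 0.2  0.5 -1.2]
```

Call:
drive_tool(
  moves=[
    {"xyz": [0,-0.001,0.003],"yaw": 0,"gripper": 0.3},
    {"xyz": [0,0,0.002],"yaw": 0,"gripper": 0.3},
    {"xyz": [0,0,0],"yaw": 0,"gripper": 0.3},
  ],
)

```text
time: 5.1
eef_pos: [0.6492, -0.0945, 0.0398]
tcp_rot: [-0.101, 0.995, -0.0, 0.001]
force: [-0.7, -0.3, 3.8]
opening: 0.574
finger_force: 42.3
```

Contact with the mat (3.8 N). I release and rise.

Call:
drive_tool(
  moves=[
    {"xyz": [0,0,0],"yaw": 0,"gripper": 0.7},
    {"xyz": [0,0,0],"yaw": 0,"gripper": 1},
    {"xyz": [0,0,0],"yaw": 0,"gripper": 1},
    {"xyz": [0,0,0],"yaw": 0,"gripper": 1},
    {"xyz": [0,0,-0.02],"yaw": 0,"gripper": 1},
    {"xyz": [0,0,-0.035],"yaw": 0,"gripper": 1},
    {"xyz": [0,0,-0.035],"yaw": 0,"gripper": 1},
    {"xyz": [0,0,-0.02],"yaw": 0,"gripper": 1},
  ],
)

```text
time: 5.77
eef_pos: [0.6495, -0.094, 0.1519]
tcp_rot: [-0.101, 0.995, -0.0, 0.002]
force: [0.7, -0.2, -0.5]
opening: 1.003
finger_force: 0.0
```

```bash
python3 h.py .4364 -.2829 .12 101.6
```

```text
t5.8 psi 101.6 at [ 0.6495 -0.094   0.1519] shift [ 0.2468 -0.1421  0.0319] rows 8 each [ 0.0308 -0.0178  0.004 ] yaw 0.0 open 1.00 F [ 0.7 -0.2 -0.5]
```

Call:
drive_tool(
  moves=[
    {"xyz": [0.031,-0.018,0],"yaw": 0,"gripper": 1},
    {"xyz": [0.031,-0.018,0],"yaw": 0,"gripper": 1},
    {"xyz": [0.031,-0.018,0],"yaw": 0,"gripper": 1},
    {"xyz": [0.031,-0.018,0],"yaw": 0,"gripper": 1},
    {"xyz": [0.031,-0.018,0],"yaw": 0,"gripper": 1},
    {"xyz": [0.031,-0.018,0],"yaw": 0,"gripper": 1},
    {"xyz": [0.031,-0.018,0.01],"yaw": 0,"gripper": 1},
    {"xyz": [0.03,-0.016,0.02],"yaw": 0,"gripper": 1},
  ],
)

```text
time: 6.43
eef_pos: [0.4348, -0.285, 0.12]
tcp_rot: [-0.101, 0.995, -0.002, 0.002]
force: [1.2, -1.3, -0.1]
opening: 0.998
finger_force: 0.0
```

Call:
drive_tool(
  moves=[
    {"xyz": [0,0,0.02],"yaw": 0,"gripper": 1},
    {"xyz": [0,0,0.02],"yaw": 0,"gripper": 1},
    {"xyz": [0,0,0],"yaw": 0,"gripper": 1},
  ],
)

```text
time: 6.68
eef_pos: [0.4327, -0.2828, 0.0756]
tcp_rot: [-0.1, 0.995, 0.001, -0.002]
force: [0.4, 0.8, -0.6]
opening: 1.002
finger_force: 0.0
```

```bash
python3 h.py .4364 -.2829 .025 101.6
```

```text
t6.7 psi 101.5 at [ 0.4327 -0.2828  0.0756] shift [-0.0036 -0.0008  0.0506] rows 2 each [-0.0018 -0.0004  0.0253] yaw -0.1 open 1.00 F [ 0.4  0.8 -0.6]
```

Call:
drive_tool(
  moves=[
    {"xyz": [-0.004,-0.001,0.02],"yaw": 0,"gripper": 1},
    {"xyz": [0,0,0.02],"yaw": 0,"gripper": 1},
    {"xyz": [0,0,0.01],"yaw": 0,"gripper": 1},
    {"xyz": [0,0,0],"yaw": 0,"gripper": 1},
    {"xyz": [0,0,0],"yaw": 0,"gripper": 0.4},
    {"xyz": [0,0,0],"yaw": 0,"gripper": 0.4},
    {"xyz": [0,0,0],"yaw": 0,"gripper": 0.4},
    {"xyz": [0,0,0],"yaw": 0,"gripper": 0.4},
  ],
)

```text
time: 7.35
eef_pos: [0.4397, -0.2833, 0.0299]
tcp_rot: [-0.101, 0.995, -0.001, 0.001]
force: [-1.7, 0.3, 5.6]
opening: 0.656
finger_force: 41.4
```

```bash
python3 h.py .4364 -.2829 .025 101.6
```

```text
t7.3 psi 101.6 at [ 0.4397 -0.2833  0.0299] shift [0.0031 0.001  0.0049] rows 1 each [0.0031 0.001  0.0049] yaw 0.0 open 0.66 F [-1.7  0.3  5.6]
```

Call:
drive_tool(
  moves=[
    {"xyz": [0,0,-0.02],"yaw": 0,"gripper": 0.4},
    {"xyz": [0,0,-0.03],"yaw": 0,"gripper": 0.4},
    {"xyz": [0,0,-0.035],"yaw": 0,"gripper": 0.4},
    {"xyz": [0,0,-0.03],"yaw": 0,"gripper": 0.4},
    {"xyz": [0,0,0],"yaw": 0,"gripper": 0.4},
  ],
)

```text
time: 7.77
eef_pos: [0.4418, -0.2844, 0.1498]
tcp_rot: [-0.101, 0.995, -0.003, 0.004]
force: [0.6, -0.8, -1.0]
opening: 0.659
finger_force: 43.2
```

```bash
python3 h.py .544 .0166 .145 101.6
```

```text
t7.8 psi 101.6 at [ 0.4418 -0.2844  0.1498] shift [-0.1607  0.2743  0.0048] rows 9 each [-0.0179  0.0305  0.0005] yaw 0.0 open 0.66 F [ 0.6 -0.8 -1. ]
```

Call:
drive_tool(
  moves=[
    {"xyz": [-0.019,0.033,0],"yaw": 0,"gripper": 0.4},
    {"xyz": [-0.019,0.033,0],"yaw": 0,"gripper": 0.4},
    {"xyz": [-0.019,0.033,0],"yaw": 0,"gripper": 0.4},
    {"xyz": [-0.019,0.033,0],"yaw": 0,"gripper": 0.4},
    {"xyz": [-0.019,0.033,0],"yaw": 0,"gripper": 0.4},
    {"xyz": [-0.019,0.033,0],"yaw": 0,"gripper": 0.4},
    {"xyz": [-0.019,0.033,0],"yaw": 0,"gripper": 0.4},
    {"xyz": [-0.019,0.033,0],"yaw": 0,"gripper": 0.4},
  ],
)

```text
time: 8.43
eef_pos: [0.535, 0.0078, 0.144]
tcp_rot: [-0.101, 0.995, -0.0, 0.0]
force: [0.8, 0.1, -0.6]
opening: 0.658
finger_force: 43.2
```

Call:
drive_tool(
  moves=[
    {"xyz": [0,0,0.02],"yaw": 0,"gripper": 0.4},
    {"xyz": [0,0,0.02],"yaw": 0,"gripper": 0.4},
    {"xyz": [0,0,0],"yaw": 0,"gripper": 0.4},
  ],
)

```text
time: 8.68
eef_pos: [0.533, 0.0067, 0.101]
tcp_rot: [-0.102, 0.995, 0.0, -0.002]
force: [-0.4, -1.0, -0.6]
opening: 0.657
finger_force: 43.2
```

```bash
python3 h.py .544 .0166 .031 101.6
```

```text
t8.7 psi 101.7 at [0.533  0.0067 0.101 ] shift [-0.0128  0.0075  0.07  ] rows 2 each [-0.0064  0.0037  0.035 ] yaw 0.1 open 0.66 F [-0.4 -1.  -0.6]
```

Call:
drive_tool(
  moves=[
    {"xyz": [-0.013,0.008,0.01],"yaw": 0,"gripper": 0.4},
    {"xyz": [0,0,0.025],"yaw": 0,"gripper": 0.4},
    {"xyz": [0,0,0.02],"yaw": 0,"gripper": 0.4},
    {"xyz": [0,0,0.01],"yaw": 0,"gripper": 0.4},
    {"xyz": [0,0,0.003],"yaw": 0,"gripper": 0.4},
    {"xyz": [0,0,0.002],"yaw": 0,"gripper": 0.4},
    {"xyz": [0,0,0],"yaw": 0,"gripper": 0.4},
  ],
)

```text
time: 9.27
eef_pos: [0.5463, 0.0163, 0.0341]
tcp_rot: [-0.101, 0.995, -0.0, 0.0]
force: [0.1, -0.3, -1.5]
opening: 0.66
finger_force: 43.2
```

```bash
python3 h.py .544 .0166 .031 101.6
```

```text
t9.3 psi 101.6 at [0.5463 0.0163 0.0341] shift [0.0022 0.0008 0.0031] rows 1 each [0.0022 0.0008 0.0031] yaw -0.0 open 0.66 F [ 0.1 -0.3 -1.5]
```

Call:
drive_tool(
  moves=[
    {"xyz": [0.002,0.001,0.003],"yaw": 0,"gripper": 0.4},
    {"xyz": [0,0,0.001],"yaw": 0,"gripper": 0.4},
    {"xyz": [0,0,0],"yaw": 0,"gripper": 0.4},
  ],
)

```text
time: 9.52
eef_pos: [0.5438, 0.017, 0.0299]
tcp_rot: [-0.101, 0.995, -0.0, 0.0]
force: [-1.0, -0.3, 2.5]
opening: 0.659
finger_force: 43.5
```

Touching. I release, rise, and turn to the heat sink's side angle on the way.

Call:
drive_tool(
  moves=[
    {"xyz": [0,0,0],"yaw": 0,"gripper": 0.8},
    {"xyz": [0,0,0],"yaw": 0,"gripper": 1},
    {"xyz": [0,0,0],"yaw": 0,"gripper": 1},
    {"xyz": [0,0,0],"yaw": 0,"gripper": 1},
    {"xyz": [0,0,-0.02],"yaw": 0,"gripper": 1},
    {"xyz": [0,0,-0.035],"yaw": 0,"gripper": 1},
    {"xyz": [0,0,-0.035],"yaw": -6.25,"gripper": 1},
    {"xyz": [0,0,-0.025],"yaw": -6.25,"gripper": 1},
  ],
)

```text
time: 10.18
eef_pos: [0.5442, 0.0174, 0.1469]
tcp_rot: [-0.211, 0.977, -0.0, 0.001]
force: [0.4, 0.7, -0.6]
opening: 0.999
finger_force: 0.0
```

```bash
python3 h.py .5673 -.3105 .13 114.1
```

```text
t10.2 psi 114.4 at [0.5442 0.0174 0.1469] shift [ 0.1145 -0.3081  0.0169] rows 10 each [ 0.0114 -0.0308  0.0017] yaw 0.3 open 1.00 F [ 0.4  0.7 -0.6]
```

Call:
drive_tool(
  moves=[
    {"xyz": [0.0125,-0.034,0],"yaw": 0,"gripper": 1},
    {"xyz": [0.0125,-0.034,0],"yaw": 0,"gripper": 1},
    {"xyz": [0.0125,-0.034,0],"yaw": 0,"gripper": 1},
    {"xyz": [0.0125,-0.034,0],"yaw": 0,"gripper": 1},
    {"xyz": [0.0125,-0.034,0],"yaw": 0,"gripper": 1},
    {"xyz": [0.0125,-0.034,0],"yaw": 0,"gripper": 1},
    {"xyz": [0.0125,-0.034,0],"yaw": 0,"gripper": 1},
    {"xyz": [0.0125,-0.034,0],"yaw": 0,"gripper": 1},
  ],
)

```text
time: 10.85
eef_pos: [0.5633, -0.2739, 0.1443]
tcp_rot: [-0.209, 0.978, 0.0, -0.0]
force: [0.6, 0.6, 0.2]
opening: 1.001
finger_force: 0.0
```

Call:
drive_tool(
  moves=[
    {"xyz": [0.012,-0.034,0.01],"yaw": 0,"gripper": 1},
    {"xyz": [0,0,0.02],"yaw": 0,"gripper": 1},
    {"xyz": [0,0,0.03],"yaw": 0,"gripper": 1},
    {"xyz": [0,0,0],"yaw": 0,"gripper": 1},
  ],
)

```text
time: 11.18
eef_pos: [0.5632, -0.3079, 0.0791]
tcp_rot: [-0.208, 0.978, 0.003, -0.003]
force: [-0.5, 0.9, -1.3]
opening: 1.004
finger_force: 0.0
```

```bash
python3 h.py .5673 -.3105 .025 114.1
python3 - <<'E'
from h import *
z=np.load("top0.npz"); P=cloud("top",z["d"])
for k,u,v in (("sink",427,208),("fan",147,265)):
  for b in(.004,.01): print(k,*top_of(P,u,v,18,band=b))
z=np.load("scene0.npz"); P=cloud("scene",z["d"])
for k,u,v in (("sink",155,276),("fan",344,152)): print(k,*top_of(P,u,v,14,band=.004))
E
```

```text
t11.2 psi 114.0 at [ 0.5632 -0.3079  0.0791] shift [-0.0026 -0.0041  0.0541] rows 2 each [-0.0013 -0.002   0.027 ] yaw -0.1 open 1.00 F [-0.5  0.9 -1.3]
sink [ 567.4 -310.3] [39.2 41. ] 25.2 34.0 169
sink [ 567.3 -310.9] [40.  41.9] 25.4 34.0 293
fan [430.3 322.1] [39.7 40.4] 30.4 21.7 144
fan [430.1 322.7] [40.7 41.6] 30.4 21.7 270
sink [ 566.6 -310.8] [42.8 40.5] 23.5 32.2 186
fan [430.5 321.1] [41.1 45.1] 28.5 20.4 86
```

Call:
drive_tool(
  moves=[
    {"xyz": [-0.003,-0.004,0.02],"yaw": 0,"gripper": 1},
    {"xyz": [0,0,0.02],"yaw": 0,"gripper": 1},
    {"xyz": [0,0,0.013],"yaw": 0,"gripper": 1},
    {"xyz": [0,0,0],"yaw": 0,"gripper": 1},
    {"xyz": [0,0,0],"yaw": 0,"gripper": 0.3},
    {"xyz": [0,0,0],"yaw": 0,"gripper": 0.3},
    {"xyz": [0,0,0],"yaw": 0,"gripper": 0.3},
    {"xyz": [0,0,0],"yaw": 0,"gripper": 0.3},
  ],
)

```text
time: 11.85
eef_pos: [0.5715, -0.3105, 0.0327]
tcp_rot: [-0.209, 0.978, -0.001, 0.001]
force: [-3.9, 0.0, 35.1]
opening: 0.459
finger_force: 39.1
```

Call:
drive_tool(
  moves=[
    {"xyz": [0,0,0],"yaw": 0,"gripper": 0.3},
    {"xyz": [0,0,0],"yaw": 0,"gripper": 0.3},
  ],
)

```text
time: 12.02
eef_pos: [0.5717, -0.3106, 0.0328]
tcp_rot: [-0.209, 0.978, -0.001, 0.001]
force: [-0.6, 1.2, 6.4]
opening: 0.458
finger_force: 41.5
```

```bash
python3 h.py .5673 -.3105 .025 114.1
```

```text
t12.0 psi 114.1 at [ 0.5717 -0.3106  0.0328] shift [0.0039 0.0019 0.0078] rows 1 each [0.0039 0.0019 0.0078] yaw 0.0 open 0.46 F [-0.6  1.2  6.4]
```

Call:
drive_tool(
  moves=[
    {"xyz": [0,0,-0.02],"yaw": 0,"gripper": 0.3},
    {"xyz": [0,0,-0.03],"yaw": 0,"gripper": 0.3},
    {"xyz": [0,0,-0.035],"yaw": 0,"gripper": 0.3},
    {"xyz": [0,0,-0.035],"yaw": 0,"gripper": 0.3},
    {"xyz": [0,0,0],"yaw": 0,"gripper": 0.3},
  ],
)

```text
time: 12.43
eef_pos: [0.5744, -0.3114, 0.1592]
tcp_rot: [-0.209, 0.978, -0.003, 0.005]
force: [1.6, 0.0, 0.4]
opening: 0.456
finger_force: 40.7
```

```bash
python3 h.py .5217 .146 .15 114.1
```

```text
t12.4 psi 114.1 at [ 0.5744 -0.3114  0.1592] shift [-0.1388  0.439   0.0092] rows 13 each [-0.0107  0.0338  0.0007] yaw 0.0 open 0.46 F [1.6 0.  0.4]
```

Call:
drive_tool(
  moves=[
    {"xyz": [-0.0107,0.034,0],"yaw": 0,"gripper": 0.3},
    {"xyz": [-0.0107,0.034,0],"yaw": 0,"gripper": 0.3},
    {"xyz": [-0.0107,0.034,0],"yaw": 0,"gripper": 0.3},
    {"xyz": [-0.0107,0.034,0],"yaw": 0,"gripper": 0.3},
    {"xyz": [-0.0107,0.034,0],"yaw": 0,"gripper": 0.3},
    {"xyz": [-0.0107,0.034,0],"yaw": 0,"gripper": 0.3},
    {"xyz": [-0.0107,0.034,0],"yaw": 0,"gripper": 0.3},
    {"xyz": [-0.0107,0.034,0],"yaw": 0,"gripper": 0.3},
  ],
)

```text
time: 13.1
eef_pos: [0.5375, -0.0256, 0.1517]
tcp_rot: [-0.209, 0.978, -0.0, 0.0]
force: [0.3, 0.7, -1.3]
opening: 0.459
finger_force: 40.7
```

Call:
drive_tool(
  moves=[
    {"xyz": [-0.0107,0.034,0],"yaw": 0,"gripper": 0.3},
    {"xyz": [-0.0107,0.034,0],"yaw": 0,"gripper": 0.3},
    {"xyz": [-0.0107,0.034,0],"yaw": 0,"gripper": 0.3},
    {"xyz": [-0.0107,0.034,0],"yaw": 0,"gripper": 0.3},
    {"xyz": [-0.0107,0.031,0],"yaw": 0,"gripper": 0.3},
    {"xyz": [0,0,0.01],"yaw": 0,"gripper": 0.3},
    {"xyz": [0,0,0.0],"yaw": 0,"gripper": 0.3},
  ],
)

```text
time: 13.68
eef_pos: [0.5175, 0.1495, 0.1406]
tcp_rot: [-0.211, 0.977, 0.0, -0.0]
force: [-0.3, -0.5, -0.3]
opening: 0.455
finger_force: 40.7
```

```bash
python3 h.py .5217 .146 .036 114.1
python3 - <<'E'
from h import *
p,d=viewer.capture("scene"); cv2.imwrite("pics/s1.png",cv2.resize(p[90:340,120:420],(720,600),interpolation=cv2.INTER_CUBIC)[:,:,::-1])
E
```

```text
t13.7 psi 114.4 at [0.5175 0.1495 0.1406] shift [-0.0024 -0.0049  0.1046] rows 3 each [-0.0008 -0.0016  0.0349] yaw 0.3 open 0.46 F [-0.3 -0.5 -0.3]
```

View pics/s1.png

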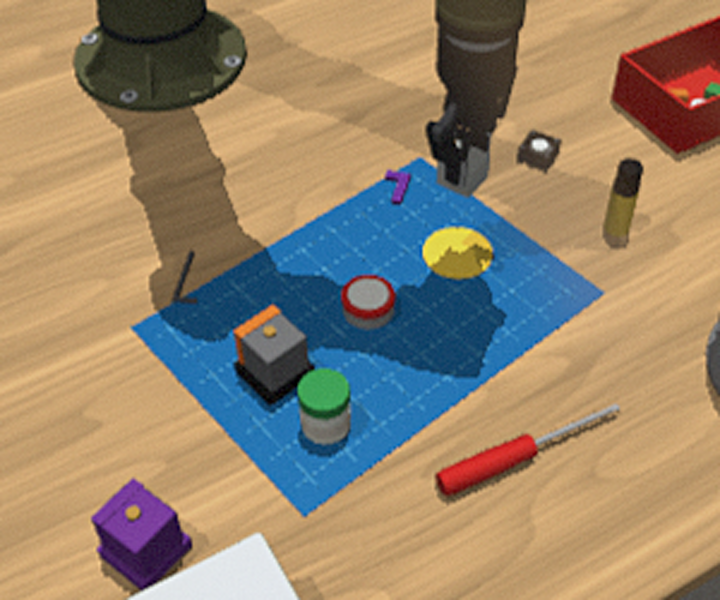

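The crop shows the heat sink in the fingers at (463,170), held level above the pad. The tin at (368,300) and the jar at (325,405) stand upright. I lower it.

Call:
drive_tool(
  moves=[
    {"xyz": [-0.0025,-0.005,0.02],"yaw": 0,"gripper": 0.3},
    {"xyz": [0,0,0.03],"yaw": 0,"gripper": 0.3},
    {"xyz": [0,0,0.025],"yaw": 0,"gripper": 0.3},
    {"xyz": [0,0,0.015],"yaw": 0,"gripper": 0.3},
    {"xyz": [0,0,0.008],"yaw": 0,"gripper": 0.3},
    {"xyz": [0,0,0],"yaw": 0,"gripper": 0.3},
    {"xyz": [0,0,0],"yaw": 0,"gripper": 0.3},
  ],
)

```text
time: 14.32
eef_pos: [0.5233, 0.1427, 0.0437]
tcp_rot: [-0.208, 0.978, -0.0, 0.0]
force: [0.5, 1.1, -0.9]
opening: 0.456
finger_force: 40.7
```

```bash
python3 h.py .5217 .146 .036 114.1
```

```text
t14.3 psi 114.0 at [0.5233 0.1427 0.0437] shift [0.0001 0.0036 0.0077] rows 1 each [0.0001 0.0036 0.0077] yaw -0.1 open 0.46 F [ 0.5  1.1 -0.9]
```

Call:
drive_tool(
  moves=[
    {"xyz": [0,0.0035,0.004],"yaw": 0,"gripper": 0.3},
    {"xyz": [0,0,0.002],"yaw": 0,"gripper": 0.3},
    {"xyz": [0,0,0.002],"yaw": 0,"gripper": 0.3},
    {"xyz": [0,0,0],"yaw": 0,"gripper": 0.3},
    {"xyz": [0,0,0],"yaw": 0,"gripper": 0.3},
  ],
)

```text
time: 14.73
eef_pos: [0.5218, 0.1471, 0.0358]
tcp_rot: [-0.209, 0.978, 0.0, 0.001]
force: [0.9, 1.3, 2.1]
opening: 0.458
finger_force: 41.0
```

Call:
drive_tool(
  moves=[
    {"xyz": [0,0,0],"yaw": 0,"gripper": 0.6},
    {"xyz": [0,0,0],"yaw": 0,"gripper": 1},
    {"xyz": [0,0,0],"yaw": 0,"gripper": 1},
    {"xyz": [0,0,0],"yaw": 0,"gripper": 1},
    {"xyz": [0,0,-0.02],"yaw": 0,"gripper": 1},
    {"xyz": [0,0,-0.03],"yaw": 0,"gripper": 1},
    {"xyz": [0,0,-0.035],"yaw": -6,"gripper": 1},
    {"xyz": [0,0,-0.025],"yaw": 0,"gripper": 1},
  ],
)

```text
time: 15.4
eef_pos: [0.5215, 0.1469, 0.1474]
tcp_rot: [-0.263, 0.965, -0.0, 0.0]
force: [-0.2, 0.8, -0.3]
opening: 0.999
finger_force: 0.0
```

```bash
python3 h.py .4302 .3222 .14 120.2
```

```text
t15.4 psi 120.5 at [0.5215 0.1469 0.1474] shift [-0.0101  0.1974  0.0074] rows 6 each [-0.0017  0.0329  0.0012] yaw 0.3 open 1.00 F [-0.2  0.8 -0.3]
```

Call:
drive_tool(
  moves=[
    {"xyz": [-0.0017,0.033,0],"yaw": 0,"gripper": 1},
    {"xyz": [-0.0017,0.033,0],"yaw": 0,"gripper": 1},
    {"xyz": [-0.0017,0.033,0],"yaw": 0,"gripper": 1},
    {"xyz": [-0.0017,0.033,0],"yaw": 0,"gripper": 1},
    {"xyz": [-0.0017,0.033,0],"yaw": 0,"gripper": 1},
    {"xyz": [-0.0017,0.033,0.02],"yaw": 0,"gripper": 1},
    {"xyz": [0,0,0.03],"yaw": 0,"gripper": 1},
    {"xyz": [0,0,0],"yaw": 0,"gripper": 1},
  ],
)

```text
time: 16.07
eef_pos: [0.4276, 0.3238, 0.0917]
tcp_rot: [-0.262, 0.965, -0.001, -0.003]
force: [1.2, -1.0, -0.8]
opening: 1.006
finger_force: 0.0
```

```bash
python3 h.py .4302 .3222 .025 120.2;  python3 - <<'E'
from h import *
p,d=viewer.capture("top"); P=cloud("top",d); np.savez("t2.npz",p=p,d=d)
cv2.imwrite("pics/t2.png",cv2.resize(p[100:310,100:450],(800,480),interpolation=cv2.INTER_CUBIC)[:,:,::-1])
hsv=cv2.cvtColor(p,cv2.COLOR_RGB2HSV)
def blob(lo,hi,u,v,r,zmin):
    m=cv2.inRange(hsv,lo,hi).astype(bool); k=np.zeros_like(m);k[v-r:v+r,u-r:u+r]=1
    t=P[m&k&(P[:,:,2]>zmin)]; print(cv2.minAreaRect((t[:,:2]*1000).astype(np.float32)),len(t),t[:,2].mean())
blob((40,100,50),(85,255,255),330,155,35,.045)
for b in(.004,.006): print("sink",*top_of(P,226,222,22,ztop=.037,band=b))
for b in(.003,.005): print("tin",*top_of(P,282,214,24,ztop=.028,band=b))
E
```

```text
t16.1 psi 120.4 at [0.4276 0.3238 0.0917] shift [-0.0014 -0.0027  0.0667] rows 2 each [-0.0007 -0.0013  0.0333] yaw 0.2 open 1.01 F [ 1.2 -1.  -0.8]
((645.7095336914062, -95.53683471679688), (46.290077209472656, 46.70224380493164), 0.11552175134420395) 384 0.05954035452157602
sink [518.4 143.4] [40.3 39.9] 23.8 37.0 147
sink [518.4 143.4] [40.2 40.1] 24.1 37.0 182
tin [539.2  14.4] [55.4 55.7] 68.6 28.0 318
tin [540.   14.1] [55.3 56.1] 45.6 28.0 458
```

View pics/t2.png

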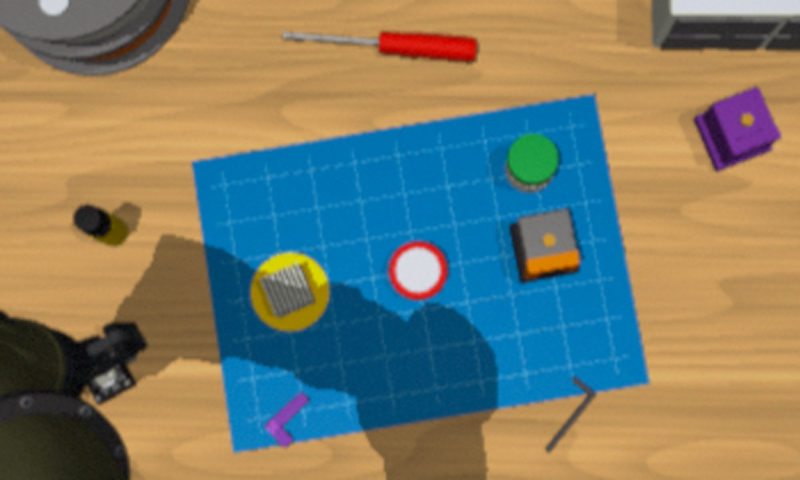

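The crop shows the sink centred on the pad at (288,290), the tin at (418,270), and the jar at (532,160) behind the head. The measured errors are all under 4 mm. Now the fan: I lower, then close in steps so the fingertips don't press the bench.

Call:
drive_tool(
  moves=[
    {"xyz": [-0.0015,-0.0025,0.02],"yaw": 0,"gripper": 1},
    {"xyz": [0,0,0.02],"yaw": 0,"gripper": 1},
    {"xyz": [0,0,0.016],"yaw": 0,"gripper": 1},
    {"xyz": [0,0,0.006],"yaw": 0,"gripper": 0.62},
    {"xyz": [0,0,0],"yaw": 0,"gripper": 0.55},
    {"xyz": [0,0,0],"yaw": 0,"gripper": 0.55},
    {"xyz": [0,0,0],"yaw": 0,"gripper": 0.55},
  ],
)

```text
time: 16.7
eef_pos: [0.4342, 0.322, 0.0346]
tcp_rot: [-0.259, 0.966, 0.0, 0.001]
force: [0.7, 0.4, 0.2]
opening: 0.552
finger_force: 0.0
```

```bash
python3 h.py .4302 .3222 .025 120.2
```

```text
t16.7 psi 120.1 at [0.4342 0.322  0.0346] shift [0.0034 0.0022 0.0096] rows 1 each [0.0034 0.0022 0.0096] yaw -0.1 open 0.55 F [0.7 0.4 0.2]
```

Call:
drive_tool(
  moves=[
    {"xyz": [0.003,0.002,0.005],"yaw": 0,"gripper": 0.55},
    {"xyz": [0,0,0.004],"yaw": 0,"gripper": 0.55},
    {"xyz": [0,0,0],"yaw": 0,"gripper": 0.55},
    {"xyz": [0,0,0],"yaw": 0,"gripper": 0.55},
  ],
)

```text
time: 17.03
eef_pos: [0.4296, 0.3219, 0.0242]
tcp_rot: [-0.26, 0.966, -0.0, -0.0]
force: [0.0, 1.1, 0.7]
opening: 0.549
finger_force: 0.0
```

```bash
python3 h.py .4302 .3222 .024 120.2
```

```text
t17.0 psi 120.1 at [0.4296 0.3219 0.0242] shift [-0.0007 -0.      0.0002] rows 1 each [-0.0007 -0.      0.0002] yaw -0.1 open 0.55 F [0.  1.1 0.7]
```

Well placed with no contact. I close.

Call:
drive_tool(
  moves=[
    {"xyz": [0,0,0],"yaw": 0,"gripper": 0.45},
    {"xyz": [0,0,0],"yaw": 0,"gripper": 0.35},
    {"xyz": [0,0,0],"yaw": 0,"gripper": 0.3},
    {"xyz": [0,0,0],"yaw": 0,"gripper": 0.3},
    {"xyz": [0,0,0],"yaw": 0,"gripper": 0.3},
  ],
  grip_force=30,
)

```text
time: 17.45
eef_pos: [0.4298, 0.322, 0.0245]
tcp_rot: [-0.26, 0.966, 0.0, 0.0]
force: [-1.5, -1.0, 4.9]
opening: 0.46
finger_force: 30.8
```

```bash
python3 h.py .4302 .3222 .024 120.2
```

```text
t17.4 psi 120.1 at [0.4298 0.322  0.0245] shift [-0.0004 -0.      0.0005] rows 1 each [-0.0004 -0.      0.0005] yaw -0.1 open 0.46 F [-1.5 -1.   4.9]
```

Call:
drive_tool(
  moves=[
    {"xyz": [0,0,-0.02],"yaw": 0,"gripper": 0.3},
    {"xyz": [0,0,-0.03],"yaw": 0,"gripper": 0.3},
    {"xyz": [0,0,-0.035],"yaw": 3,"gripper": 0.3},
    {"xyz": [0,0,-0.02],"yaw": 3,"gripper": 0.3},
    {"xyz": [0,0,0],"yaw": 0,"gripper": 0.3},
  ],
)

```text
time: 17.87
eef_pos: [0.4315, 0.3237, 0.1334]
tcp_rot: [-0.207, 0.978, 0.002, 0.003]
force: [-0.1, -0.6, -1.0]
opening: 0.455
finger_force: 30.6
```

```bash
python3 h.py .5184 .1434 .125 114.1
```

```text
t17.9 psi 113.9 at [0.4315 0.3237 0.1334] shift [-0.0063 -0.2     0.0084] rows 6 each [-0.001  -0.0333  0.0014] yaw -0.2 open 0.46 F [-0.1 -0.6 -1. ]
```

Call:
drive_tool(
  moves=[
    {"xyz": [-0.001,-0.033,0],"yaw": 0,"gripper": 0.3},
    {"xyz": [-0.001,-0.033,0],"yaw": 0,"gripper": 0.3},
    {"xyz": [-0.001,-0.033,0],"yaw": 0,"gripper": 0.3},
    {"xyz": [-0.001,-0.033,0],"yaw": 0,"gripper": 0.3},
    {"xyz": [-0.001,-0.033,0],"yaw": 0,"gripper": 0.3},
    {"xyz": [-0.001,-0.033,0],"yaw": 0,"gripper": 0.3},
    {"xyz": [0,0,0.02],"yaw": 0,"gripper": 0.3},
    {"xyz": [0,0,0],"yaw": 0,"gripper": 0.3},
  ],
)

```text
time: 18.53
eef_pos: [0.5158, 0.14, 0.1062]
tcp_rot: [-0.207, 0.978, -0.001, -0.002]
force: [-1.1, 0.2, -0.6]
opening: 0.459
finger_force: 30.6
```

```bash
python3 h.py .5184 .1434 .061 114.1
```

```text
t18.5 psi 113.8 at [0.5158 0.14   0.1062] shift [-0.0038  0.0021  0.0452] rows 2 each [-0.0019  0.001   0.0226] yaw -0.3 open 0.46 F [-1.1  0.2 -0.6]
```

Call:
drive_tool(
  moves=[
    {"xyz": [-0.004,0.002,0.015],"yaw": -0.3,"gripper": 0.3},
    {"xyz": [0,0,0.012],"yaw": 0,"gripper": 0.3},
    {"xyz": [0,0,0.007],"yaw": 0,"gripper": 0.3},
    {"xyz": [0,0,0],"yaw": 0,"gripper": 0.3},
    {"xyz": [0,0,0],"yaw": 0,"gripper": 0.3},
  ],
)

```text
time: 18.95
eef_pos: [0.5185, 0.1477, 0.0752]
tcp_rot: [-0.212, 0.977, 0.0, -0.001]
force: [-0.7, 0.9, -2.0]
opening: 0.461
finger_force: 30.6
```

```bash
python3 h.py .5184 .1434 .0595 114.1
```

```text
t18.9 psi 114.5 at [0.5185 0.1477 0.0752] shift [ 0.0019 -0.0039  0.0157] rows 1 each [ 0.0019 -0.0039  0.0157] yaw 0.4 open 0.46 F [-0.7  0.9 -2. ]
```

Call:
drive_tool(
  moves=[
    {"xyz": [0.002,-0.004,0.004],"yaw": 0.3,"gripper": 0.3},
    {"xyz": [0,0,0.004],"yaw": 0,"gripper": 0.3},
    {"xyz": [0,0,0.004],"yaw": 0,"gripper": 0.3},
    {"xyz": [0,0,0],"yaw": 0,"gripper": 0.3},
    {"xyz": [0,0,0],"yaw": 0,"gripper": 0.3},
  ],
)

```text
time: 19.37
eef_pos: [0.5188, 0.1427, 0.0632]
tcp_rot: [-0.209, 0.978, 0.0, -0.0]
force: [-0.4, -0.3, -0.7]
opening: 0.462
finger_force: 30.6
```

```bash
python3 h.py .5184 .1434 .0595 114.1
```

```text
t19.4 psi 114.1 at [0.5188 0.1427 0.0632] shift [0.0001 0.0008 0.0037] rows 1 each [0.0001 0.0008 0.0037] yaw 0.0 open 0.46 F [-0.4 -0.3 -0.7]
```

Call:
drive_tool(
  moves=[
    {"xyz": [0,0.0005,0.002],"yaw": 0,"gripper": 0.3},
    {"xyz": [0,0,0.001],"yaw": 0,"gripper": 0.3},
    {"xyz": [0,0,0.001],"yaw": 0,"gripper": 0.3},
    {"xyz": [0,0,0],"yaw": 0,"gripper": 0.3},
    {"xyz": [0,0,0],"yaw": 0,"gripper": 0.3},
  ],
)

```text
time: 19.78
eef_pos: [0.5187, 0.1433, 0.0595]
tcp_rot: [-0.209, 0.978, 0.0, 0.0]
force: [-0.8, 0.8, 2.9]
opening: 0.461
finger_force: 30.9
```

Contact at the expected height. I release, rise clear and check.

Call:
drive_tool(
  moves=[
    {"xyz": [0,0,0],"yaw": 0,"gripper": 0.55},
    {"xyz": [0,0,0],"yaw": 0,"gripper": 0.7},
    {"xyz": [0,0,0],"yaw": 0,"gripper": 0.7},
    {"xyz": [0,0,-0.015],"yaw": 0,"gripper": 0.7},
    {"xyz": [0,0,-0.03],"yaw": 0,"gripper": 0.7},
    {"xyz": [0,0,-0.04],"yaw": 0,"gripper": 0.7},
    {"xyz": [0,0,-0.04],"yaw": 0,"gripper": 1},
  ],
)

```text
time: 20.37
eef_pos: [0.5178, 0.143, 0.185]
tcp_rot: [-0.209, 0.978, 0.0, -0.001]
force: [1.2, 0.5, -0.6]
opening: 0.825
finger_force: 0.0
```

Call:
drive_tool(
  moves=[
    {"xyz": [0,0.035,0],"yaw": 0,"gripper": 1},
    {"xyz": [0,0.035,0],"yaw": 0,"gripper": 1},
    {"xyz": [0,0.035,0],"yaw": 0,"gripper": 1},
    {"xyz": [0,0.035,0],"yaw": 0,"gripper": 1},
    {"xyz": [0,0.035,0],"yaw": 0,"gripper": 1},
    {"xyz": [0,0.03,0],"yaw": 0,"gripper": 1},
    {"xyz": [0,0,0],"yaw": 0,"gripper": 1},
    {"xyz": [0,0,0],"yaw": 0,"gripper": 1},
  ],
)

```text
time: 21.03
eef_pos: [0.4336, 0.3322, 0.1843]
tcp_rot: [-0.211, 0.977, 0.0, -0.0]
force: [0.2, -0.8, 0.1]
opening: 0.997
finger_force: 0.0
```

Run:
```python
from h import *
p,d=viewer.capture("top"); P=cloud("top",d)
a=cv2.resize(p[140:280,170:370],(560,392),interpolation=cv2.INTER_CUBIC)
for b in(.004,.006): print("fan",*top_of(P,226,219,22,ztop=.057,band=b))
print("tin",*top_of(P,282,214,24,ztop=.028,band=.004)); print("glue",*top_of(P,144,198,14))
cv2.imwrite("pics/t3.png",a[:,:,::-1])
p,d=viewer.capture("scene")
cv2.imwrite("pics/s3.png",cv2.resize(p[120:300,160:420],(780,540),interpolation=cv2.INTER_CUBIC)[:,:,::-1])
```

```text
fan [520.4 141.7] [40.1 39.9] 23.8 57.0 151
fan [520.4 141.8] [40. 40.] 23.5 57.0 206
tin [539.9  14. ] [56.3 55.8] 19.4 28.0 409
glue [577.4 326.5] [26.1 24.3] 88.5 96.3 115
```

View pics/t3.png

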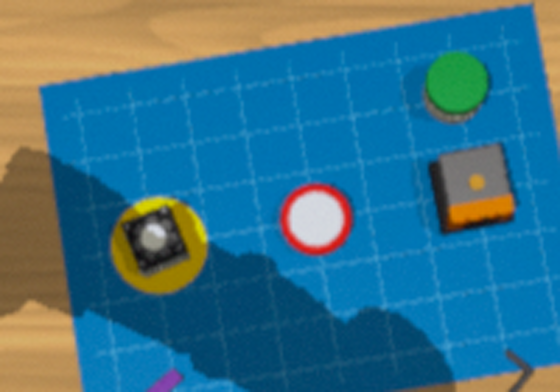

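View pics/s3.png

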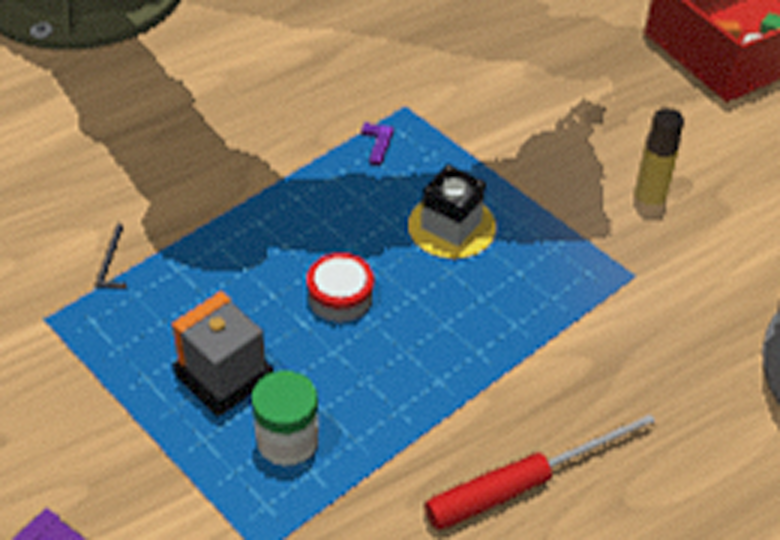

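Both crops show the fan square on the heat sink on the pad, about 3 mm off centre at the same yaw: (155,238) in the top crop, (453,195) in the scene crop. The tin is at the midpoint, the jar stands behind the head and the glue stick has not moved. I hand in.

```bash
python3 -c "
from station import env
print(env.hand_in())"
```

```text
the job is handed in; nothing more can be done
None
```

I handed the job in at about 21 s of the 96 s. By my camera measurements, the heat sink, fan, tin and jar are all upright and within about 4 mm of where they belong, and the glue stick has not moved; hand-in returned no verdict.

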